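# Put the stray chuck jaws back with their sets

## Task

Five lathe chuck jaws have been left about on the bench: two wide ones, two tall long-nosed ones and one small standard one. Put each back into the tray that holds the rest of its set, one jaw in each empty bay, standing flat on its foot like its mates. Set them down, do not drop them, and do not disturb the blue bowl or the paper cup.

Things in the scene. Friction and masses are not known exactly. Their poses are not given: they have to be found in the camera images.
- wide_jaw_1: Loose steel wide jaw: foot 10 mm thick, 86 degrees of a ring of radii 20 to 46 mm; on it an upright curved wall of radii 35 to 45 mm; 28 mm high, 0.16 kg. Origin on its underside below mid-wall, 40 mm from the ring's axis; x outwards to the convex back, z up. Pinch the wall across x, from above, over the foot. Fits a bay any way round, origin over the bay's centre, 4 mm to spare.
- wide_jaw_2: Same as wide_jaw_1; either may go in either empty bay of tray_wide. With x along the bay's diagonal it has 8 mm to spare all round.
- tall_jaw_1: Loose steel tall long-nosed jaw: foot 10 mm thick, 86 degrees of a ring of radii 8 to 34 mm; on it an upright curved ridged nose of radii 10 to 24 mm; 62 mm high, 0.19 kg. Origin on its underside below mid-nose, 17 mm from the ring's axis; x outwards to the convex back, z up. Pinch the nose across x, from above, over the foot. Fits a bay any way round, origin over the bay's centre, 11 mm to spare.
- tall_jaw_2: Same as tall_jaw_1; either may go in either empty bay of tray_tall.
- std_jaw: Loose steel small standard jaw: foot 10 mm thick, 86 degrees of a ring of radii 10 to 34 mm; on it an upright curved wall of radii 22 to 32 mm; 26 mm high, 0.105 kg. Origin on its underside below mid-wall, 27 mm from the ring's axis; x outwards to the convex back, z up. Pinch the wall across x, from above, over the foot. Fits a bay any way round, origin over the bay's centre, 13 mm to spare.
- tray_wide: Plywood tray 162 mm square, fixed to the bench: 2 x 2 bays, 72 mm square inside, centres at x, y = +-39 mm. Origin at the centre of its underside, axes along its sides. Floor at 6 mm, rims and 6 mm dividers 16 mm high. Two wide jaws stand in the bays on its -x side, screwed down, backs to the tray's corners. Empty: the bays at (39, 39) and (39, -39) mm.
- tray_tall: Plywood tray 162 mm square, fixed to the bench: 2 x 2 bays, 72 mm square inside, centres at x, y = +-39 mm. Origin at the centre of its underside, axes along its sides. Floor at 6 mm, rims and 6 mm dividers 16 mm high. Two tall long-nosed jaws stand in the bays at (39, -39) and (-39, 39) mm, screwed down, backs to the tray's corners. Empty: (39, 39) and (-39, -39) mm.
- tray_std: Plywood tray 162 mm square, fixed to the bench: 2 x 2 bays, 72 mm square inside, centres at x, y = +-39 mm. Origin at the centre of its underside, axes along its sides. Floor at 6 mm, rims and 6 mm dividers 16 mm high. Three standard jaws stand in three bays, screwed down, backs to the tray's corners. Empty: the bay at (39, -39) mm.
- bowl: Bystander: turned wooden bowl, blue inside, 136 mm across and 50 mm high, loose; origin at the centre of its underside, z up.
- cup: Bystander: black paper cup with a white rim, 82 mm across and 105 mm high, empty and light; origin at the centre of its underside, z up.

How it is judged:
At the end, for the whole second after the job is handed in: Each empty bay holds one loose jaw of its tray's kind: origin within 34 mm of the bay's centre along both tray axes, foot flat on the tray floor (origin 2 to 10 mm above the tray's underside, tilt under 0.12 rad), released and at rest (((x of wide_jaw_1 in the frame of tray_wide between 0.005 and 0.073 m and y of wide_jaw_1 in the frame of tray_wide between 0.005 and 0.073 m) or (x of wide_jaw_2 in the frame of tray_wide between 0.005 and 0.073 m and y of wide_jaw_2 in the frame of tray_wide between 0.005 and 0.073 m)) and ((x of wide_jaw_1 in the frame of tray_wide between 0.005 and 0.073 m and y of wide_jaw_1 in the frame of tray_wide between -0.073 and -0.005 m) or (x of wide_jaw_2 in the frame of tray_wide between 0.005 and 0.073 m and y of wide_jaw_2 in the frame of tray_wide between -0.073 and -0.005 m)) and z of wide_jaw_1 in the frame of tray_wide between 0.002 and 0.01 m and angle between each of wide_jaw_1, wide_jaw_2, tall_jaw_1, tall_jaw_2, std_jaw's own z axis and vertical below 0.12 rad and linear speed of each of wide_jaw_1, wide_jaw_2, tall_jaw_1, tall_jaw_2, std_jaw below 0.02 m/s and angular speed of each of wide_jaw_1, wide_jaw_2, tall_jaw_1, tall_jaw_2, std_jaw below 0.2 rad/s and z of wide_jaw_2 in the frame of tray_wide between 0.002 and 0.01 m and ((x of tall_jaw_1 in the frame of tray_tall between 0.005 and 0.073 m and y of tall_jaw_1 in the frame of tray_tall between 0.005 and 0.073 m) or (x of tall_jaw_2 in the frame of tray_tall between 0.005 and 0.073 m and y of tall_jaw_2 in the frame of tray_tall between 0.005 and 0.073 m)) and ((x of tall_jaw_1 in the frame of tray_tall between -0.073 and -0.005 m and y of tall_jaw_1 in the frame of tray_tall between -0.073 and -0.005 m) or (x of tall_jaw_2 in the frame of tray_tall between -0.073 and -0.005 m and y of tall_jaw_2 in the frame of tray_tall between -0.073 and -0.005 m)) and z of tall_jaw_1 in the frame of tray_tall between 0.002 and 0.01 m and z of tall_jaw_2 in the frame of tray_tall between 0.002 and 0.01 m and x of std_jaw in the frame of tray_std between 0.005 and 0.073 m and y of std_jaw in the frame of tray_std between -0.073 and -0.005 m and z of std_jaw in the frame of tray_std between 0.002 and 0.01 m); the robot touches nothing.
It fails at once if the bowl is moved more than 25 mm or tipped (distance of bowl from where it was at the start of the episode above 0.025 m or angle between bowl's own z axis and vertical above 0.35 rad).
It fails at once if the cup is moved more than 25 mm or tipped (distance of cup from where it was at the start of the episode above 0.025 m or angle between cup's own z axis and vertical above 0.35 rad).
It fails at once if a jaw is dropped or flung (faster than 0.6 m/s within 30 mm of the bench) ((linear speed of wide_jaw_1 above 0.6 m/s and height (world z) of wide_jaw_1 below 0.03 m) or (linear speed of wide_jaw_2 above 0.6 m/s and height (world z) of wide_jaw_2 below 0.03 m) or (linear speed of tall_jaw_1 above 0.6 m/s and height (world z) of tall_jaw_1 below 0.03 m) or (linear speed of tall_jaw_2 above 0.6 m/s and height (world z) of tall_jaw_2 below 0.03 m) or (linear speed of std_jaw above 0.6 m/s and height (world z) of std_jaw below 0.03 m)).
It also fails if it takes over 115 s, if anything falls off the work surface, if the arm or the gripper's body presses on something with over 40 N, if the wrist force passes 120 N, or if a joint passes its speed limit or range.

## Robot

A 6-joint arm with a two-finger parallel gripper is mounted at the origin on the work surface. World frame = base frame: x ahead of the robot, y to its left, z up, the work surface at z = 0. Lengths are in m, angles in rad, forces in N, time in s.
With the tool pointing down it reaches from about 0.3 to 1 m from the base axis. Payload 5.1 kg.
Tool frame: the origin (TCP) lies midway between the tips of the shut fingers; the grasp point (between the pads) lies 19 mm behind it (ctrl.grip_depth is the distance from the TCP to the grasp point, in m); z points along the fingers, y is the line along which they close (so a half turn about z gives the same grasp; the last joint's range is limited). The gripper opens to 95 mm and grips with 3 to 60 N. Pads are 20 mm wide; open, the fingers measure 119 mm over their backs; the gripper's body (75 mm by 180 mm) begins 59 mm behind the grasp point.
Start: joints at [1.019, 0.124, 1.65, -0, 1.367, -0.083], TCP at [0.294, 0.58, 0.215] pointing down, gripper open.
Joint ranges: [-2.61, 2.61], [-1.02, 2.33], [0.03, 2.71], [-1.35, 4.49], [0.32, 2.68], [-2.91, 2.91]. Speed limits (rad/s): [2.57, 2.57, 3.14, 3.14, 3.14, 3.14].

## Interface

Orientations are given as a unit quaternion [w, x, y, z].
In Python, from cell import ctrl gives the robot as it stands.
- The arm moves only by the tool carry_out, never from a script. Its arguments are lists of equal length, an entry for each row: "claw": the closure, from -1 (fully open) to 1 (shut); "offset": the shift along the tool's x, y, z in m, a list of three; "twist": the turn about the tool's z in rad. A call has 1 to 20 rows; each row is the pose to reach, as a shift and turn from the pose commanded when the call began, along the tool's axes at that moment; what a row does not reach only later rows make up. A row lasts 1/10 s, in which the tool goes at most 50 mm and 8.59 degrees, less where a joint would pass 70% of its speed; a pose out of reach is approached as far as the arm can. A call with a gripper value outside its range is refused whole. The fingers move at their own pace and stop on an object; the grip force is fixed at half the most. Time passes only in rows, so rows that repeat a pose let the fingers close. It gives the time, the measured TCP pose, the force, the opening and the grip force at its end, in the units of the state.
- ctrl.get_obs(): the state, without advancing time (a new reading comes with each control period).
- ctrl.camera(name): name is "side" or "top"; returns a dict with "image" (384x512x3 uint8, red, green, blue), "z_map" (384x512 float32, m along the optical axis (not along the pixel's ray), 0 where there is no reading), "mtx" (3x3 intrinsics, pixels), "T" (4x4, takes a point from camera to world coordinates). Camera axes: x right, y down, z forward; pixel columns grow to the right and rows downward; lengths in m; the calibration is good to about 2 mm. A picture is of the moment at which its call begins.
- ctrl.hand_in(): hands the job in; it is judged then, once.
The state is a dict: "time_s": time; "joints": joint angles; "dq": joint speeds; "joint_torque": joint torques, N m; "tool_pos": TCP position; "tool_rot": TCP orientation; "contact_force": force on the tool from outside, world axes, zero at the start; "wrist_torque": the same for the moment, N m; "opening": finger opening in m; "gripper_force": force on a finger pad.
Only numpy, scipy, OpenCV 4.12 (cv2) and the standard library are available. Lean on these libraries where they do the work, as an engineer would, in place of code of your own. Each camera call takes 0.05 s, during which the arm holds its last target. There are 200 camera calls.

## Working session

There is one attempt and no reset: what is moved stays moved. The work goes in short steps, Python scripts to look and compute and a tool call to move; the robot and the scene stay as the last step left them, time stands still between calls to the robot, and variables do not carry over. Pictures are saved under pics/ and viewed, at most 14 in all, crops included, and the job is handed in when it is done.

Besides the shell and the picture viewer there is one more tool, called after "Request:" as name([rows], argument=value, ...), one row to a line, values as JSON. carry_out: Moves the arm, as the interface text tells. Its arguments: {"type":"object","properties":{"claw":{"type":"array","items":{"type":"number"}},"offset":{"type":"array","items":{"type":"array","items":{"type":"number"}}},"twist":{"type":"array","items":{"type":"number"}}},"required":["claw","offset","twist"]}

```bash
mkdir -p pics; ls; cat > h.py <<'E'
import numpy as np, cv2
from cell import ctrl
def snap(n):
    c=ctrl.camera(n); np.savez(f'{n}.npz',**c); return c
def load(n): return dict(np.load(f'{n}.npz'))
def cloud(c):
    h,w=c['z_map'].shape; u,v=np.meshgrid(np.arange(w),np.arange(h)); z=c['z_map']
    K=c['mtx']; P=np.stack([(u-K[0,2])/K[0,0]*z,(v-K[1,2])/K[1,1]*z,z],-1)
    return P@c['T'][:3,:3].T+c['T'][:3,3]
def ray(c,u,v,h):
    d=c['T'][:3,:3]@np.linalg.inv(c['mtx'])@np.array([u,v,1.]); o=c['T'][:3,3]
    return o+d*(h-o[2])/d[2]
E
python3 - <<'E'
from h import *
for n in('top','side'):
    c=snap(n); print(n,c['mtx'].tolist(),c['T'].round(3).tolist(),(c['z_map']>0).mean())
    cv2.imwrite(f'pics/{n}0.png',cv2.resize(c['image'][...,::-1],(800,600),interpolation=cv2.INTER_CUBIC))
o=ctrl.get_obs(); print(o['tool_pos'],o['tool_rot'],o['opening'],o['time_s'],ctrl.grip_depth)
E
```

```text
pics
top [[393.9488777411208, 0.0, 260.87622582281807], [0.0, 393.9488777411208, 195.20608595858832], [0.0, 0.0, 1.0]] [[0.028, -0.983, 0.18, 0.393], [-0.999, -0.025, 0.022, -0.017], [-0.017, -0.181, -0.983, 1.195], [0.0, 0.0, 0.0, 1.0]] 0.9959004720052084
side [[462.92873811506644, 0.0, 248.29989219869856], [0.0, 462.92873811506644, 186.73750585770475], [0.0, 0.0, 1.0]] [[0.782, -0.468, 0.41, 0.143], [-0.623, -0.601, 0.501, -0.568], [0.012, -0.648, -0.762, 0.922], [0.0, 0.0, 0.0, 1.0]] 0.995941162109375
[0.29340734 0.57937219 0.21354764] [-2.83111149e-04  2.32270917e-01  9.72650705e-01 -8.64154945e-04] 0.09524559114826979 0.1 0.0188
```

View pics/top0.png

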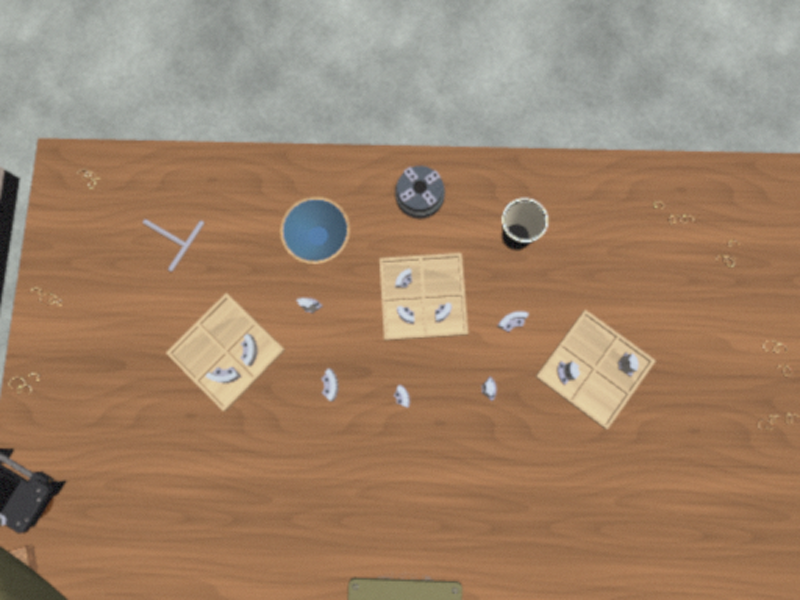

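View pics/side0.png

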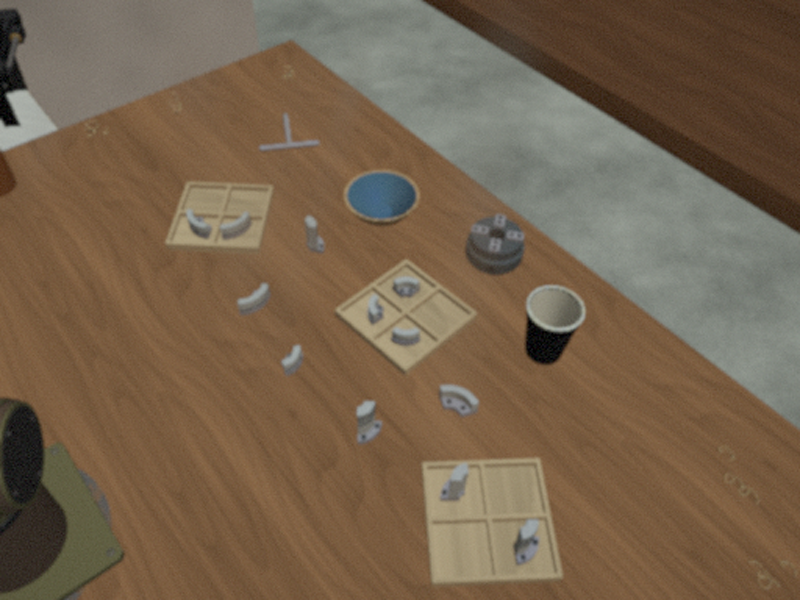

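The top view (800x600) shows the wide tray at (225,350), the std tray at (423,296) and the tall tray at (597,368). The loose jaws are tall at (308,303) and (489,388), wide at (329,384) and (514,320), and std at (401,395). The bowl is at (315,230) and the cup at (523,222). The side view shows the same layout, with all the jaws upright.

```bash
cat > m.py <<'E'
from h import *
from scipy.optimize import least_squares
J={'wide1':((329,384),40,.028),'wide2':((514,320),40,.028),'tall1':((308,303),17,.062),'tall2':((489,388),17,.062),'std':((401,395),27,.026)}
def jaw(P,xy,R,H,rad=.045):
    Q=P.reshape(-1,3); Q=Q[(np.hypot(*(Q[:,:2]-xy).T)<rad)&(Q[:,2]>.006)&(Q[:,2]<.09)]
    zt=np.percentile(Q[:,2],90); T=Q[Q[:,2]>zt-.006][:,:2]; m=T.mean(0); F=Q[:,:2].mean(0)
    best=None
    for a in np.arange(0,6.28,.8):
        r=least_squares(lambda c:np.hypot(*(T-c).T)-R/1e3,m+R/1e3*np.array([np.cos(a),np.sin(a)]),loss='soft_l1',f_scale=.003)
        if best is None or r.cost<best.cost: best=r
    c=best.x; d=m-c; d/=np.hypot(*d)
    lo=Q[(Q[:,2]<.016)][:,:2]
    return zt,len(T),c+d*R/1e3,np.arctan2(d[1],d[0]),m,(lo.mean(0)-m) if len(lo) else None
if __name__=='__main__':
    C={n:load(n) for n in('top','side')}; P={n:cloud(C[n]) for n in C}
    for n in C:
        q=P[n][180:330,120:400].reshape(-1,3); print(n,'bench z',np.median(q[:,2]),q[:,2].std())
    for k,((u,v),R,H) in J.items():
        xy=ray(C['top'],u*.64,v*.64,H*.7)[:2]
        for n in C:
            z,N,o,y,m,f=jaw(P[n],xy,R,H); print(k,n,'ztop %.4f N%d'%(z,N),'org',o.round(4),'yaw %.3f'%y,'top mean',m.round(4),'foot-m',None if f is None else f.round(4))
    for n in C:
        im=cv2.cvtColor(C[n]['image'],cv2.COLOR_RGB2HSV)
        for t,(u,v) in {'wide':(225,350),'std':(423,296),'tall':(597,368)}.items():
            xy=ray(C['top'],u*.64,v*.64,.016)[:2]
            Q=P[n]; M=(np.hypot(Q[...,0]-xy[0],Q[...,1]-xy[1])<.13)&(Q[...,2]>.0105)&(Q[...,2]<.021)
            T=Q[M][:,:2]; r=cv2.minAreaRect((T*1000).astype(np.float32)); 
            print(t,n,'rim z',np.median(Q[M][:,2]).round(4),[np.round(x,1) for x in r],N)
    for t,(u,v,h) in {'bowl':(315,230,.05),'cup':(525,218,.105)}.items(): print(t,ray(C['top'],u*.64,v*.64,h).round(3))
E
python3 m.py
```

```text
top bench z 0.00040925340254838183 0.07517179244307656
side bench z 0.0013533875280442031 0.06788053160189891
wide1 top ztop 0.0296 N73 org [0.4516 0.1465] yaw -1.473 top mean [0.4513 0.15  ] foot-m [-0.0013  0.0088]
wide1 side ztop 0.0299 N103 org [0.4497 0.143 ] yaw -1.471 top mean [0.4493 0.1473] foot-m [-0.0027 -0.0019]
wide2 top ztop 0.0301 N63 org [ 0.5924 -0.1906] yaw 0.391 top mean [ 0.5888 -0.1921] foot-m [-0.009  -0.0008]
wide2 side ztop 0.0295 N136 org [ 0.5907 -0.1921] yaw 0.424 top mean [ 0.5871 -0.1937] foot-m [-0.0088 -0.0043]
tall1 top ztop 0.0636 N41 org [0.5998 0.2044] yaw 2.864 top mean [0.6016 0.2039] foot-m [ 0.0056 -0.0083]
tall1 side ztop 0.0627 N47 org [0.5973 0.2005] yaw 2.913 top mean [0.5996 0.1999] foot-m [ 0.0046 -0.0069]
tall2 top ztop 0.0638 N47 org [ 0.4525 -0.1461] yaw -1.455 top mean [ 0.4522 -0.144 ] foot-m [-0.0014 -0.0066]
tall2 side ztop 0.0627 N81 org [ 0.4511 -0.1496] yaw -1.457 top mean [ 0.4508 -0.1471] foot-m [ 0.0001 -0.0087]
std top ztop 0.0279 N50 org [0.4343 0.0113] yaw -1.222 top mean [0.4334 0.0139] foot-m [-0.0016  0.0051]
std side ztop 0.0280 N74 org [0.4335 0.0087] yaw -1.166 top mean [0.4324 0.0113] foot-m [-0.0006 -0.0011]
wide top rim z 0.0155 [array([509.9, 361.4]), array([162.3, 162.1]), np.float64(48.1)] 74
std top rim z 0.0155 [array([629.4, -18.6]), array([163.2, 162. ]), np.float64(5.2)] 74
tall top rim z 0.0155 [array([ 496. , -350.5]), array([163.1, 163.4]), np.float64(54.2)] 74
wide side rim z 0.0156 [array([509.4, 359.5]), array([168.2, 163.9]), np.float64(48.1)] 74
std side rim z 0.0159 [array([628.8, -19.6]), array([166.4, 165.3]), np.float64(5.3)] 74
tall side rim z 0.0162 [array([ 495.9, -352.5]), array([164.5, 163.7]), np.float64(54.1)] 74
bowl [0.746 0.192 0.05 ]
cup [ 0.761 -0.205  0.105]
```

```bash
python3 - <<'E'
from m import *
C={n:load(n) for n in('top','side')};rows=[]
for n in C:
    t=[]
    for k,((u,v),R,H) in J.items():
        p=ray(C['top'],u*.64,v*.64,H*.5); c=C[n]; q=np.linalg.inv(c['T'])@np.r_[p,1]; q=c['mtx']@q[:3]; a,b=(q[:2]/q[2]).astype(int)
        t.append(cv2.resize(c['image'][b-20:b+20,a-20:a+20,::-1],(160,160),interpolation=cv2.INTER_CUBIC))
    rows.append(np.hstack(t))
cv2.imwrite('pics/crops.png',np.vstack(rows))
for n in C:
    Q=cloud(C[n]).reshape(-1,3); Q=Q[(np.hypot(Q[:,0]-.6,Q[:,1]-.202)<.05)&(Q[:,2]>.006)]
    for a,b in((.006,.016),(.016,.05),(.055,.07)):
        S=Q[(Q[:,2]>a)&(Q[:,2]<b)][:,:2]; w,V=np.linalg.eigh(np.cov(S.T)); print(n,a,len(S),S.mean(0).round(4),S.min(0).round(3),S.max(0).round(3),np.sqrt(w).round(4),V[:,1].round(2))
E
```

```text
top 0.006 37 [0.6076 0.197 ] [0.588 0.165] [0.631 0.247] [0.0088 0.0146] [0.36 0.93]
top 0.016 19 [0.5952 0.1975] [0.591 0.188] [0.599 0.212] [0.002  0.0079] [-0.12  0.99]
top 0.055 45 [0.601  0.2031] [0.592 0.19 ] [0.609 0.217] [0.0041 0.0077] [0.3  0.95]
side 0.006 51 [0.6043 0.193 ] [0.589 0.179] [0.619 0.213] [0.0082 0.0096] [0.64 0.77]
side 0.016 64 [0.5953 0.1959] [0.59  0.185] [0.605 0.213] [0.0028 0.0084] [-0.13  0.99]
side 0.055 51 [0.5993 0.2   ] [0.59  0.185] [0.609 0.219] [0.0043 0.0087] [0.17 0.99]
```

View pics/crops.png

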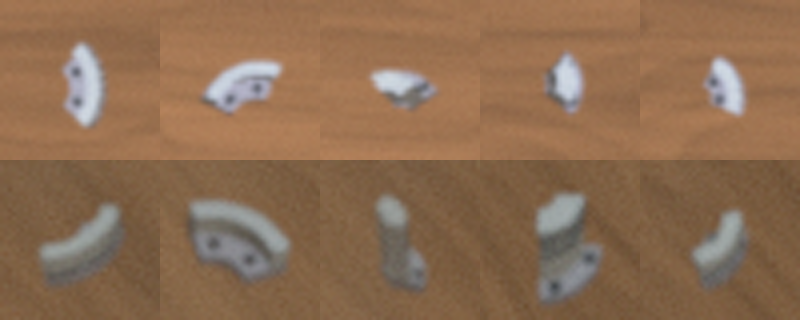

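tall1's foot holes show beyond its nose, so its back faces +x, giving yaw about -0.24. The fitted heights (28, 62 and 26 mm plus about 2) and the tray sizes (162 mm) match the text. Next I write a planning helper.

```bash
cat > plan.py <<'E'
# usage: plan.py x y z psi_deg [x y z psi_deg ...]: tool-frame offset & twist from the present pose
import sys; from h import *
from scipy.spatial.transform import Rotation as R
o=ctrl.get_obs(); q=o['tool_rot']; r=R.from_quat([q[1],q[2],q[3],q[0]]); M=r.as_matrix(); psi=np.degrees(np.arctan2(M[1,1],M[0,1]))
print('t %.1f'%o['time_s'],'tcp',o['tool_pos'].round(4),'psi %.1f'%psi,'tilt %.4f'%np.arccos(-M[2,2]),'F',o['contact_force'].round(1),'open %.4f grip %.1f'%(o['opening'],o['gripper_force']),'q',o['joints'].round(2))
a=np.array(sys.argv[1:],float).reshape(-1,4)
for w in a: print(w,'offset',(M.T@(w[:3]-o['tool_pos'])).round(4).tolist(),'twist %.3f'%np.radians((psi-w[3]+180)%360-180))
E
python3 plan.py .4507 .1448 .12 95.7 .4507 .1448 .013 95.7
```

```text
t 0.1 tcp [0.2934 0.5794 0.2135] psi 63.1 tilt 0.0018 F [ 0.4  0.6 -0.8] open 0.0952 grip 0.0 q [ 1.02  0.12  1.65 -0.    1.37 -0.08]
[ 0.4507  0.1448  0.12   95.7   ] offset [-0.3367, -0.3164, 0.0941] twist -0.568
[4.507e-01 1.448e-01 1.300e-02 9.570e+01] offset [-0.3367, -0.3162, 0.2011] twist -0.568
```

Request:
carry_out([
  [-0.337,-0.316,0.094],
  [-0.337,-0.316,0.094],
  [-0.337,-0.316,0.094],
  [-0.337,-0.316,0.094],
  [-0.337,-0.316,0.094],
  [-0.337,-0.316,0.094],
  [-0.337,-0.316,0.094],
  [-0.337,-0.316,0.094],
  [-0.337,-0.316,0.094],
  [-0.337,-0.316,0.094],
  [-0.337,-0.316,0.094],
  [-0.337,-0.316,0.094],
  [-0.337,-0.316,0.094],
  [-0.337,-0.316,0.094],
  [-0.337,-0.316,0.094],
], claw=[-0.2,-0.2,-0.2,-0.2,-0.2,-0.2,-0.2,-0.2,-0.2,-0.2,-0.2,-0.2,-0.2,-0.2,-0.2], twist=[-0.568,-0.568,-0.568,-0.568,-0.568,-0.568,-0.568,-0.568,-0.568,-0.568,-0.568,-0.568,-0.568,-0.568,-0.568])

```text
time_s: 1.6
tool_pos: [0.4514, 0.1467, 0.1209]
tool_rot: [0.0, -0.051, 0.999, 0.0]
contact_force: [-0.7, 0.5, 0.4]
opening: 0.0571
gripper_force: 0.0
```

```bash
python3 plan.py .4507 .1448 .06 95.7 .4507 .1448 .014 95.7; python3 - <<'E'
from h import *
out=[]
for n in('top','side'):
    c=snap(n); p=np.array([.4507,.1448,.04]); q=np.linalg.inv(c['T'])@np.r_[p,1]; q=c['mtx']@q[:3]; a,b=(q[:2]/q[2]).astype(int)
    out.append(cv2.resize(c['image'][b-45:b+45,a-45:a+45,::-1],(400,400),interpolation=cv2.INTER_CUBIC))
cv2.imwrite('pics/w1.png',np.hstack(out))
E
```

```text
t 1.6 tcp [0.4514 0.1467 0.1209] psi 95.8 tilt 0.0004 F [-0.7  0.5  0.4] open 0.0571 grip 0.0 q [ 0.2  -0.2   2.12  0.    1.21 -1.47]
[4.507e-01 1.448e-01 6.000e-02 9.570e+01] offset [0.0009, -0.0018, 0.0609] twist 0.002
[4.507e-01 1.448e-01 1.400e-02 9.570e+01] offset [0.0009, -0.0018, 0.1069] twist 0.002
```

View pics/w1.png

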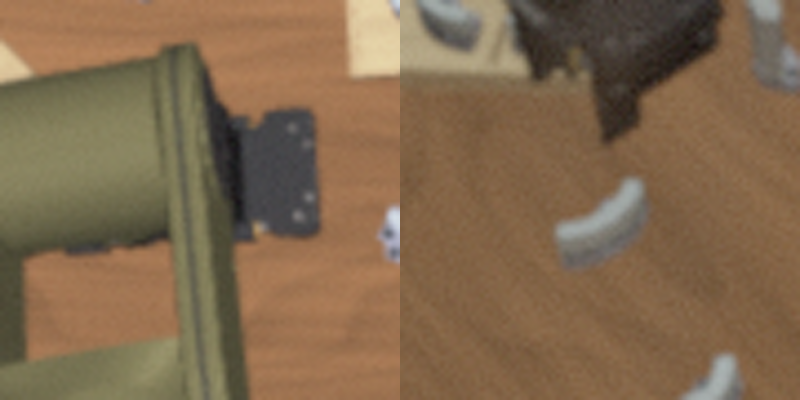

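The side crop shows the open fingers above the jaw, which lies clear at (600,225). Next I descend, close, and make a short lift.

Request:
carry_out([
  [0.001,-0.002,0.04],
  [0.001,-0.002,0.07],
  [0.001,-0.002,0.09],
  [0.001,-0.002,0.1],
  [0.001,-0.002,0.107],
  [0.001,-0.002,0.107],
  [0.001,-0.002,0.107],
  [0.001,-0.002,0.107],
  [0.001,-0.002,0.107],
  [0.001,-0.002,0.107],
  [0.001,-0.002,0.107],
  [0.001,-0.002,0.107],
  [0.001,-0.002,0.1],
  [0.001,-0.002,0.085],
  [0.001,-0.002,0.065],
], claw=[-0.2,-0.2,-0.2,-0.2,-0.2,-0.2,1,1,1,1,1,1,1,1,1], twist=[0,0,0,0,0,0,0,0,0,0,0,0,0,0,0])

```text
time_s: 3.2
tool_pos: [0.4493, 0.1432, 0.055]
tool_rot: [-0.002, -0.05, 0.999, -0.0]
contact_force: [0.5, 0.3, -1.9]
opening: 0.0099
gripper_force: 28.7
```

```bash
python3 plan.py .45 .145 .13 95.7 .5067 .4155 .13 93.1 .5067 .4155 .021 93.1; python3 - <<'E'
from m import *
c=snap('side'); q=cloud(c); M=(np.hypot(q[...,0]-.45,q[...,1]-.145)<.05)
cv2.imwrite('pics/w1b.png',cv2.resize(c['image'][120:230,110:250,::-1],(560,440),interpolation=cv2.INTER_CUBIC))
E
```

```text
t 3.2 tcp [0.4493 0.1432 0.055 ] psi 95.7 tilt 0.0035 F [ 0.5  0.3 -1.9] open 0.0099 grip 28.7 q [ 0.19 -0.11  2.17 -0.    1.09 -1.48]
[ 0.45   0.145  0.13  95.7  ] offset [-0.0006, 0.0017, -0.075] twist -0.000
[ 0.5067  0.4155  0.13   93.1   ] offset [-0.0838, 0.2653, -0.0755] twist 0.045
[5.067e-01 4.155e-01 2.100e-02 9.310e+01] offset [-0.0842, 0.2653, 0.0335] twist 0.045
```

View pics/w1b.png

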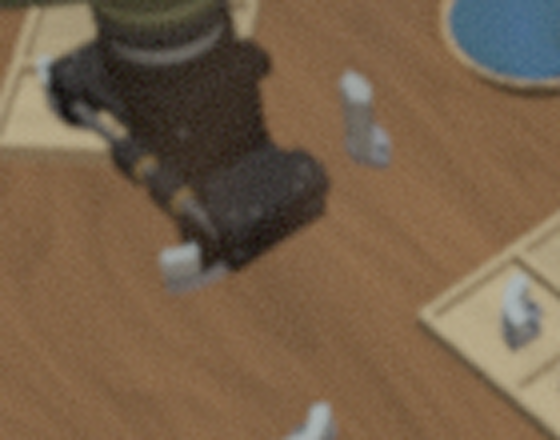

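The jaw is held: it shows at (185,265) under the fingers, and the opening is 9.9 mm, the wall's thickness. Next I carry it to bay B.

Request:
carry_out([
  [0,0,-0.02],
  [0,0,-0.045],
  [0,0.01,-0.07],
  [-0.01,0.03,-0.075],
  [-0.02,0.055,-0.075],
  [-0.028,0.085,-0.075],
  [-0.037,0.115,-0.075],
  [-0.046,0.145,-0.075],
  [-0.056,0.175,-0.075],
  [-0.066,0.205,-0.075],
  [-0.073,0.23,-0.075],
  [-0.08,0.25,-0.075],
  [-0.083,0.26,-0.075],
  [-0.084,0.265,-0.075],
  [-0.084,0.265,-0.075],
  [-0.084,0.265,-0.055],
  [-0.084,0.265,-0.035],
  [-0.084,0.265,-0.015],
  [-0.084,0.265,-0.015],
], claw=[1,1,1,1,1,1,1,1,1,1,1,1,1,1,1,1,1,1,1], twist=[0,0,0,0.045,0.045,0.045,0.045,0.045,0.045,0.045,0.045,0.045,0.045,0.045,0.045,0.045,0.045,0.045,0.045])

```text
time_s: 5.15
tool_pos: [0.5058, 0.4129, 0.0669]
tool_rot: [-0.003, -0.027, 1.0, -0.002]
contact_force: [-0.9, -0.7, -2.3]
opening: 0.0097
gripper_force: 28.8
```

```bash
python3 plan.py .5067 .4155 .022 93.1; python3 - <<'E'
from h import *
out=[]
for n in('top','side'):
    c=snap(n); p=np.array([.52,.39,.04]); q=np.linalg.inv(c['T'])@np.r_[p,1]; q=c['mtx']@q[:3]; a,b=(q[:2]/q[2]).astype(int); a=max(a,45)
    out.append(cv2.resize(c['image'][b-45:b+45,a-45:a+45,::-1],(400,400),interpolation=cv2.INTER_CUBIC))
cv2.imwrite('pics/w1c.png',np.hstack(out))
E
```

```text
t 5.2 tcp [0.5058 0.4129 0.0669] psi 93.1 tilt 0.0074 F [-0.9 -0.7 -2.3] open 0.0097 grip 28.8 q [ 0.6   0.26  1.75 -0.    1.14 -1.02]
[5.067e-01 4.155e-01 2.200e-02 9.310e+01] offset [-0.0013, 0.0027, 0.0449] twist -0.001
```

View pics/w1c.png

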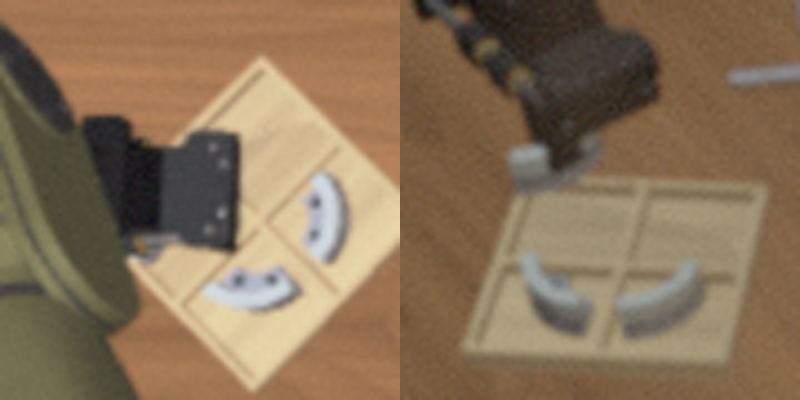

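The held jaw is above the far-left (empty) bay, at about (545,165) in the side crop. Next I lower it, release and rise.

Request:
carry_out([
  [-0.001,0.003,0],
  [-0.001,0.003,0.015],
  [-0.001,0.003,0.028],
  [-0.001,0.003,0.037],
  [-0.001,0.003,0.042],
  [-0.001,0.003,0.046],
  [-0.001,0.003,0.046],
  [-0.001,0.003,0.046],
  [-0.001,0.003,0.046],
  [-0.001,0.003,0.046],
  [-0.001,0.003,0.046],
  [-0.001,0.003,0.03],
  [-0.001,0.003,0.0],
  [-0.001,0.003,-0.05],
  [-0.001,0.003,-0.07],
], claw=[1,1,1,1,1,1,1,0.4,0.4,0.4,0.4,0.4,0.4,0.4,0.4], twist=[0,0,0,0,0,0,0,0,0,0,0,0,0,0,0])

```text
time_s: 6.75
tool_pos: [0.5112, 0.4203, 0.1479]
tool_rot: [0.004, -0.027, 1.0, 0.002]
contact_force: [0.6, 1.2, 1.3]
opening: 0.0288
gripper_force: 0.0
```

```bash
python3 plan.py .6005 .2018 .15 -13.8 .5916 -.1913 .13 23.5
```

```text
t 6.8 tcp [0.5112 0.4203 0.1479] psi 93.1 tilt 0.0089 F [0.6 1.2 1.3] open 0.0288 grip 0.0 q [ 0.61  0.19  1.69  0.    1.25 -1.02]
[  0.6005   0.2018   0.15   -13.8   ] offset [-0.0773, -0.223, -0.0026] twist 1.866
[ 0.5916 -0.1913  0.13   23.5   ] offset [-0.047, -0.6151, 0.0154] twist 1.215
```

Request:
carry_out([
  [-0.047,-0.615,0.015],
  [-0.047,-0.615,0.015],
  [-0.047,-0.615,0.015],
  [-0.047,-0.615,0.015],
  [-0.047,-0.615,0.015],
  [-0.047,-0.615,0.015],
  [-0.047,-0.615,0.015],
  [-0.047,-0.615,0.015],
  [-0.047,-0.615,0.015],
  [-0.047,-0.615,0.015],
  [-0.047,-0.615,0.015],
  [-0.047,-0.615,0.015],
  [-0.047,-0.615,0.015],
  [-0.047,-0.615,0.015],
  [-0.047,-0.615,0.015],
  [-0.047,-0.615,0.015],
  [-0.047,-0.615,0.015],
  [-0.047,-0.615,0.015],
], claw=[-0.2,-0.2,-0.2,-0.2,-0.2,-0.2,-0.2,-0.2,-0.2,-0.2,-0.2,-0.2,-0.2,-0.2,-0.2,-0.2,-0.2,-0.2], twist=[1.215,1.215,1.215,1.215,1.215,1.215,1.215,1.215,1.215,1.215,1.215,1.215,1.215,1.215,1.215,1.215,1.215,1.215])

```text
time_s: 8.55
tool_pos: [0.5892, -0.1916, 0.1258]
tool_rot: [-0.0, 0.548, 0.837, 0.0]
contact_force: [0.6, 0.2, 0.4]
opening: 0.0569
gripper_force: 0.0
```

```bash
python3 plan.py .5916 -.1913 .014 23.5; python3 - <<'E'
from m import *
C={n:snap(n) for n in('top','side')}
for n in C:
    print(n,jaw(cloud(C[n]),np.array([.507,.4155]),40,.028,.04))
c=C['top'];cv2.imwrite('pics/w1d.png',cv2.resize(c['image'][:,:,::-1][170:290,90:250],(640,480),interpolation=cv2.INTER_CUBIC))
E
```

```text
t 8.6 tcp [ 0.5892 -0.1916  0.1258] psi 23.6 tilt 0.0001 F [0.6 0.2 0.4] open 0.0569 grip 0.0 q [-0.4   0.13  1.8   0.    1.21 -0.81]
[ 5.916e-01 -1.913e-01  1.400e-02  2.350e+01] offset [-0.0007, 0.0023, 0.1118] twist 0.002
top (np.float64(0.033394849665325466), 83, array([0.50881478, 0.4165519 ]), np.float64(-1.545817802267377), array([0.50871675, 0.42047578]), array([-0.00165191, -0.00591132]))
side (np.float64(0.015490904270219708), 6, array([0.48141941, 0.39011555]), np.float64(0.8666629293349484), array([0.48106156, 0.38969424]), array([ 0.00155719, -0.00086843]))
```

View pics/w1d.png

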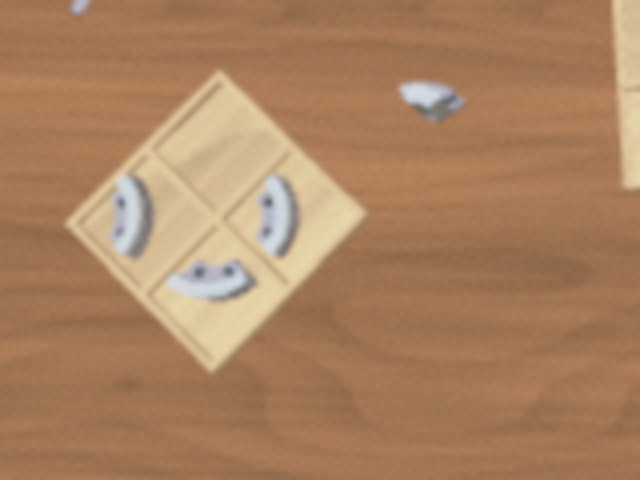

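wide_jaw_1 stands flat in the left bay at (130,215), with its top at 33–34 mm as expected and its position within 2 mm. Next I grasp wide2.

Request:
carry_out([
  [-0.001,0.002,0.04],
  [-0.001,0.002,0.07],
  [-0.001,0.002,0.095],
  [-0.001,0.002,0.107],
  [-0.001,0.002,0.112],
  [-0.001,0.002,0.112],
  [-0.001,0.002,0.112],
  [-0.001,0.002,0.112],
  [-0.001,0.002,0.112],
  [-0.001,0.002,0.112],
  [-0.001,0.002,0.112],
  [-0.001,0.002,0.112],
  [-0.001,0.002,0.1],
  [-0.001,0.002,0.08],
  [-0.001,0.002,0.05],
  [-0.001,0.002,0.02],
], claw=[-0.2,-0.2,-0.2,-0.2,-0.2,-0.2,1,1,1,1,1,1,1,1,1,1], twist=[0,0,0,0,0,0,0,0,0,0,0,0,0,0,0,0])

```text
time_s: 10.25
tool_pos: [0.5908, -0.1927, 0.1065]
tool_rot: [-0.001, 0.548, 0.836, -0.0]
contact_force: [0.7, -0.9, -0.9]
opening: 0.0096
gripper_force: 27.3
```

```bash
python3 plan.py .5647 .3635 .15 3.1
```

```text
t 10.2 tcp [ 0.5908 -0.1927  0.1065] psi 23.5 tilt 0.0015 F [ 0.7 -0.9 -0.9] open 0.0096 grip 27.3 q [-0.4   0.15  1.81  0.    1.18 -0.81]
[0.5647 0.3635 0.15   3.1   ] offset [0.5206, 0.1977, -0.0432] twist 0.356
```

Request:
carry_out([
  [0.01,0.004,-0.02],
  [0.03,0.012,-0.04],
  [0.06,0.023,-0.05],
  [0.095,0.036,-0.05],
  [0.13,0.049,-0.05],
  [0.165,0.063,-0.05],
  [0.2,0.076,-0.05],
  [0.235,0.089,-0.05],
  [0.27,0.103,-0.05],
  [0.305,0.116,-0.05],
  [0.34,0.129,-0.05],
  [0.375,0.142,-0.05],
  [0.41,0.156,-0.05],
  [0.44,0.167,-0.05],
  [0.47,0.178,-0.05],
  [0.495,0.188,-0.05],
  [0.513,0.195,-0.045],
  [0.521,0.198,-0.03],
  [0.521,0.198,-0.01],
  [0.521,0.198,0],
], claw=[1,1,1,1,1,1,1,1,1,1,1,1,1,1,1,1,1,1,1,1], twist=[0,0,0.03,0.06,0.09,0.12,0.15,0.18,0.21,0.24,0.27,0.3,0.33,0.356,0.356,0.356,0.356,0.356,0.356,0.356])

```text
time_s: 12.25
tool_pos: [0.5638, 0.3624, 0.1021]
tool_rot: [-0.001, 0.688, 0.726, -0.002]
contact_force: [-0.1, -0.2, -2.3]
opening: 0.0098
gripper_force: 27.5
```

```bash
python3 plan.py .5647 .3635 .022 3.1
```

```text
t 12.2 tcp [0.5638 0.3624 0.1021] psi 3.1 tilt 0.0051 F [-0.1 -0.2 -2.3] open 0.0098 grip 27.5 q [ 0.49  0.26  1.69 -0.    1.2   0.44]
[0.5647 0.3635 0.022  3.1   ] offset [0.0012, 0.0013, 0.0801] twist -0.000
```

Request:
carry_out([
  [0.001,0.001,0.02],
  [0.001,0.001,0.04],
  [0.001,0.001,0.06],
  [0.001,0.001,0.07],
  [0.001,0.001,0.076],
  [0.001,0.001,0.08],
  [0.001,0.001,0.082],
  [0.001,0.001,0.082],
  [0.001,0.001,0.082],
  [0.001,0.001,0.082],
  [0.001,0.001,0.082],
  [0.001,0.001,0.082],
  [0.001,0.001,0.065],
  [0.001,0.001,0.04],
  [0.001,0.001,0],
  [0.001,0.001,-0.045],
], claw=[1,1,1,1,1,1,1,1,0.4,0.4,0.4,0.4,0.4,0.4,0.4,0.4], twist=[0,0,0,0,0,0,0,0,0,0,0,0,0,0,0,0])

```text
time_s: 13.85
tool_pos: [0.5655, 0.3644, 0.1518]
tool_rot: [-0.0, 0.688, 0.726, -0.001]
contact_force: [0.8, 0.4, -0.2]
opening: 0.0287
gripper_force: 0.0
```

```bash
python3 plan.py .6005 .2018 .13 -13.8
```

```text
t 13.8 tcp [0.5655 0.3644 0.1518] psi 3.1 tilt 0.0021 F [ 0.8  0.4 -0.2] open 0.0287 grip 0.0 q [0.49 0.22 1.65 0.   1.27 0.44]
[  0.6005   0.2018   0.13   -13.8   ] offset [-0.1642, 0.0262, 0.0219] twist 0.295
```

Request:
carry_out([
  [-0.05,0.008,0],
  [-0.1,0.017,0.01],
  [-0.145,0.023,0.02],
  [-0.164,0.026,0.022],
  [-0.164,0.026,0.022],
  [-0.164,0.026,0.022],
  [-0.164,0.026,0.022],
], claw=[-0.05,-0.05,-0.05,-0.05,-0.05,-0.05,-0.05], twist=[0.1,0.2,0.295,0.295,0.295,0.295,0.295])

```text
time_s: 14.55
tool_pos: [0.6013, 0.2036, 0.1298]
tool_rot: [0.0, 0.787, 0.617, 0.001]
contact_force: [-0.3, 0.2, 0.4]
opening: 0.0497
gripper_force: 0.0
```

```bash
python3 plan.py .6005 .2018 .022 -13.8; python3 - <<'E'
from m import *
out=[]
C={n:snap(n) for n in('top','side')}
for n,p in(('top',(.55,.3,.03)),('side',(.6,.2,.06))):
    c=C[n]; q=np.linalg.inv(c['T'])@np.r_[p,1]; q=c['mtx']@q[:3]; a,b=(q[:2]/q[2]).astype(int)
    out.append(cv2.resize(c['image'][b-50:b+50,a-50:a+50,::-1],(400,400),interpolation=cv2.INTER_CUBIC))
cv2.imwrite('pics/t1.png',np.hstack(out))
print(jaw(cloud(C['top']),np.array([.5647,.3635]),40,.028,.04)[:4])
E
```

```text
t 14.6 tcp [0.6013 0.2036 0.1298] psi -13.7 tilt 0.0016 F [-0.3  0.2  0.4] open 0.0497 grip 0.0 q [0.24 0.16 1.76 0.   1.22 0.48]
[  0.6005   0.2018   0.022  -13.8   ] offset [-0.0021, -0.0005, 0.1078] twist 0.001
(np.float64(0.01371669123513497), 1, array([0.60176962, 0.34873722]), np.float64(3.141592653589793))
```

View pics/t1.png

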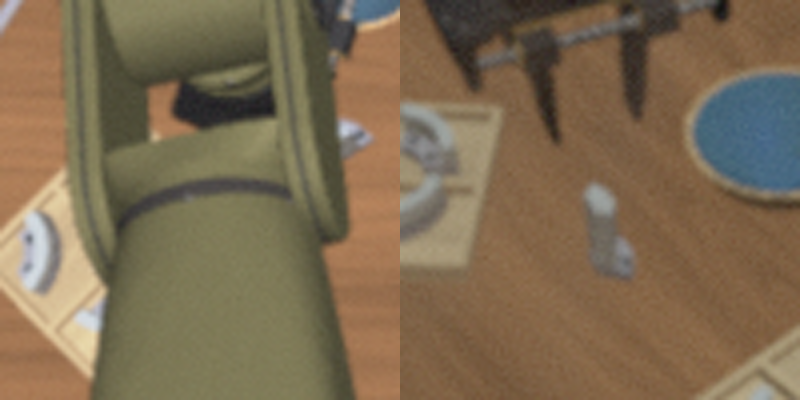

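In the side crop the fingers straddle tall_jaw_1 (at (605,230)) with the bowl clear, and wide_jaw_2 sits in its bay at (430,140). Next I grasp tall1.

Request:
carry_out([
  [-0.002,0,0.02],
  [-0.002,0,0.05],
  [-0.002,0,0.08],
  [-0.002,0,0.1],
  [-0.002,0,0.108],
  [-0.002,0,0.108],
  [-0.002,0,0.108],
  [-0.002,0,0.108],
  [-0.002,0,0.108],
  [-0.002,0,0.108],
  [-0.002,0,0.108],
  [-0.002,0,0.1],
  [-0.002,0,0.08],
  [-0.002,0,0.05],
  [-0.002,0,0.01],
  [-0.002,0,-0.02],
], claw=[-0.05,-0.05,-0.05,-0.05,-0.05,-0.05,1,1,1,1,1,1,1,1,1,1], twist=[0,0,0,0,0,0,0,0,0,0,0,0,0,0,0,0])

```text
time_s: 16.25
tool_pos: [0.601, 0.2005, 0.1511]
tool_rot: [0.0, 0.787, 0.617, 0.001]
contact_force: [1.1, -0.2, -0.8]
opening: 0.0158
gripper_force: 30.0
```

```bash
python3 plan.py .5504 -.343 .15 9.1
```

```text
t 16.2 tcp [0.601  0.2005 0.1511] psi -13.8 tilt 0.0016 F [ 1.1 -0.2 -0.8] open 0.0158 grip 30.0 q [ 0.24  0.13  1.75 -0.    1.26  0.48]
[ 0.5504 -0.343   0.15    9.1   ] offset [-0.5398, 0.0807, 0.0009] twist -0.400
```

Request:
carry_out([
  [-0.01,0.001,0],
  [-0.03,0.004,0],
  [-0.06,0.009,0],
  [-0.095,0.014,0],
  [-0.13,0.019,0],
  [-0.165,0.025,0],
  [-0.2,0.03,0],
  [-0.235,0.035,0],
  [-0.27,0.04,0],
  [-0.305,0.046,0],
  [-0.34,0.051,0],
  [-0.375,0.056,0],
  [-0.41,0.061,0],
  [-0.445,0.067,0],
  [-0.48,0.072,0],
  [-0.51,0.076,0],
  [-0.53,0.079,0],
  [-0.54,0.081,0],
  [-0.54,0.081,0],
  [-0.54,0.081,0.01],
], claw=[1,1,1,1,1,1,1,1,1,1,1,1,1,1,1,1,1,1,1,1], twist=[0,0,-0.03,-0.06,-0.09,-0.12,-0.15,-0.18,-0.21,-0.24,-0.27,-0.3,-0.33,-0.36,-0.4,-0.4,-0.4,-0.4,-0.4,-0.4])

```text
time_s: 18.25
tool_pos: [0.5514, -0.343, 0.1398]
tool_rot: [0.001, 0.649, 0.761, 0.0]
contact_force: [0.2, -0.9, -1.5]
opening: 0.0153
gripper_force: 30.0
```

```bash
python3 plan.py .5504 -.343 .029 9.1; python3 - <<'E'
from m import *
out=[]
C={n:snap(n) for n in('top','side')}
for n,p in(('top',(.54,.37,.03)),('side',(.53,-.35,.06))):
    c=C[n]; q=np.linalg.inv(c['T'])@np.r_[p,1]; q=c['mtx']@q[:3]; a,b=(q[:2]/q[2]).astype(int)
    out.append(cv2.resize(c['image'][b-55:b+55,a-55:a+55,::-1],(400,400),interpolation=cv2.INTER_CUBIC))
cv2.imwrite('pics/t1b.png',np.hstack(out))
print(jaw(cloud(C['top']),np.array([.5647,.3635]),40,.028,.04)[:4])
E
```

```text
t 18.2 tcp [ 0.5514 -0.343   0.1398] psi 9.1 tilt 0.0026 F [ 0.2 -0.9 -1.5] open 0.0153 grip 30.0 q [-0.64  0.18  1.72  0.    1.24 -0.8 ]
[ 0.5504 -0.343   0.029   9.1   ] offset [0.0003, -0.0012, 0.1107] twist 0.001
(np.float64(0.03350452827168924), 75, array([0.56923172, 0.36576016]), np.float64(0.07495780582674023))
```

View pics/t1b.png

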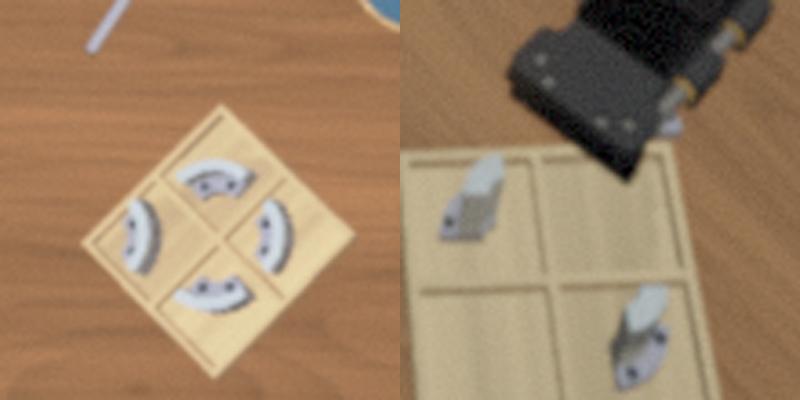

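The wide tray is complete: four jaws sit in it, and the new one at (215,180) is flat with its top at 33.5 mm. tall_jaw_1 is held over the far empty bay of the tall tray (foot glimpsed at (670,128)). Next I lower it.

Request:
carry_out([
  [0,-0.001,0.03],
  [0,-0.001,0.055],
  [0,-0.001,0.08],
  [0,-0.001,0.095],
  [0,-0.001,0.103],
  [0,-0.001,0.108],
  [0,-0.001,0.111],
  [0,-0.001,0.111],
  [0,-0.001,0.111],
  [0,-0.001,0.111],
  [0,-0.001,0.111],
  [0,-0.001,0.111],
  [0,-0.001,0.111],
  [0,-0.001,0.09],
  [0,-0.001,0.06],
  [0,-0.001,0.03],
  [0,-0.001,0],
  [0,-0.001,0],
], claw=[1,1,1,1,1,1,1,1,1,0.2,0.2,0.2,0.2,0.2,0.2,0.2,0.2,0.2], twist=[0,0,0,0,0,0,0,0,0,0,0,0,0,0,0,0,0,0])

```text
time_s: 20.15
tool_pos: [0.5522, -0.3454, 0.1449]
tool_rot: [0.005, 0.649, 0.761, 0.0]
contact_force: [-0.4, -0.6, 0.5]
opening: 0.0379
gripper_force: 0.0
```

```bash
python3 plan.py .4518 -.1478 .13 -83.4
```

```text
t 20.1 tcp [ 0.5522 -0.3454  0.1449] psi 9.1 tilt 0.0102 F [-0.4 -0.6  0.5] open 0.0379 grip 0.0 q [-0.64  0.17  1.72  0.    1.24 -0.8 ]
[  0.4518  -0.1478   0.13   -83.4   ] offset [0.2111, -0.0679, 0.0129] twist 1.615
```

Request:
carry_out([
  [0.211,-0.068,0.013],
  [0.211,-0.068,0.013],
  [0.211,-0.068,0.013],
  [0.211,-0.068,0.013],
  [0.211,-0.068,0.013],
  [0.211,-0.068,0.013],
  [0.211,-0.068,0.013],
  [0.211,-0.068,0.013],
  [0.211,-0.068,0.013],
  [0.211,-0.068,0.013],
  [0.211,-0.068,0.013],
  [0.211,-0.068,0.013],
  [0.211,-0.068,0.013],
  [0.211,-0.068,0.013],
], claw=[-0.05,-0.05,-0.05,-0.05,-0.05,-0.05,-0.05,-0.05,-0.05,-0.05,-0.05,-0.05,-0.05,-0.05], twist=[1.615,1.615,1.615,1.615,1.615,1.615,1.615,1.615,1.615,1.615,1.615,1.615,1.615,1.615])

```text
time_s: 21.55
tool_pos: [0.4486, -0.1457, 0.1252]
tool_rot: [-0.0, 0.998, 0.058, -0.0]
contact_force: [-0.1, -0.1, 0.1]
opening: 0.05
gripper_force: 0.0
```

```bash
python3 plan.py .4518 -.1478 .022 -83.4; python3 - <<'E'
from m import *
out=[]
C={n:snap(n) for n in('top','side')}
for n,p in(('top',(.50,-.32,.03)),('side',(.46,-.15,.07))):
    c=C[n]; q=np.linalg.inv(c['T'])@np.r_[p,1]; q=c['mtx']@q[:3]; a,b=(q[:2]/q[2]).astype(int)
    out.append(cv2.resize(c['image'][b-50:b+50,a-50:a+50,::-1],(400,400),interpolation=cv2.INTER_CUBIC))
cv2.imwrite('pics/t2.png',np.hstack(out))
print([jaw(cloud(C[n]),np.array([.5504,-.343]),17,.062,.04)[:4] for n in C])
E
```

```text
t 21.6 tcp [ 0.4486 -0.1457  0.1252] psi -83.3 tilt 0.0006 F [-0.1 -0.1  0.1] open 0.0500 grip 0.0 q [-0.43 -0.21  2.13  0.    1.22  1.03]
[ 4.518e-01 -1.478e-01  2.200e-02 -8.340e+01] offset [0.003, 0.0024, 0.1032] twist 0.001
[(np.float64(0.06631127497670723), 49, array([ 0.54801328, -0.34010601]), np.float64(-2.991109493242618)), (np.float64(0.0655126899639613), 115, array([ 0.54641771, -0.34358929]), np.float64(-2.9584679337931026))]
```

View pics/t2.png

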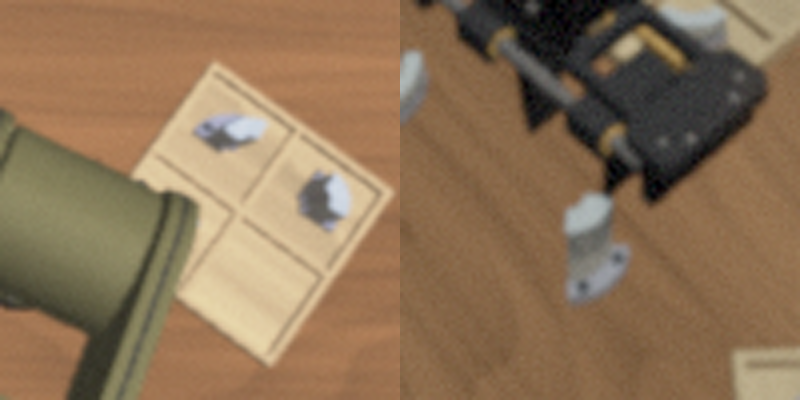

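tall_jaw_1 stands upright in the upper bay at (235,130), and the fingers are above tall_jaw_2 at (590,245). Next I grasp it.

Request:
carry_out([
  [0.003,0.002,0],
  [0.003,0.002,0.02],
  [0.003,0.002,0.05],
  [0.003,0.002,0.08],
  [0.003,0.002,0.097],
  [0.003,0.002,0.103],
  [0.003,0.002,0.103],
  [0.003,0.002,0.103],
  [0.003,0.002,0.103],
  [0.003,0.002,0.103],
  [0.003,0.002,0.103],
  [0.003,0.002,0.103],
  [0.003,0.002,0.095],
  [0.003,0.002,0.075],
  [0.003,0.002,0.045],
  [0.003,0.002,0.01],
  [0.003,0.002,-0.02],
], claw=[-0.05,-0.05,-0.05,-0.05,-0.05,-0.05,-0.05,1,1,1,1,1,1,1,1,1,1], twist=[0,0,0,0,0,0,0,0,0,0,0,0,0,0,0,0,0])

```text
time_s: 23.35
tool_pos: [0.4519, -0.1475, 0.1473]
tool_rot: [0.0, 0.998, 0.057, 0.0]
contact_force: [0.5, 0.3, -1.9]
opening: 0.0159
gripper_force: 30.0
```

```bash
python3 plan.py .4416 -.360 .15 -80.9
```

```text
t 23.4 tcp [ 0.4519 -0.1475  0.1473] psi -83.4 tilt 0.0007 F [ 0.5  0.3 -1.9] open 0.0159 grip 30.0 q [-0.43 -0.22  2.1  -0.    1.26  1.03]
[  0.4416  -0.36     0.15   -80.9   ] offset [-0.0346, 0.2099, -0.0026] twist -0.044
```

Request:
carry_out([
  [-0.002,0.01,0],
  [-0.005,0.03,0],
  [-0.01,0.06,0],
  [-0.015,0.09,0],
  [-0.02,0.12,0],
  [-0.025,0.15,0],
  [-0.03,0.18,0],
  [-0.033,0.2,0],
  [-0.035,0.21,0.005],
  [-0.035,0.21,0.02],
  [-0.035,0.21,0.035],
  [-0.035,0.21,0.04],
], claw=[1,1,1,1,1,1,1,1,1,1,1,1], twist=[0,0,-0.02,-0.044,-0.044,-0.044,-0.044,-0.044,-0.044,-0.044,-0.044,-0.044])

```text
time_s: 24.55
tool_pos: [0.4399, -0.3574, 0.1018]
tool_rot: [-0.002, 0.997, 0.08, -0.002]
contact_force: [-0.7, 0.7, -2.4]
opening: 0.0154
gripper_force: 30.0
```

```bash
python3 plan.py .4416 -.360 .029 -80.9
```

```text
t 24.6 tcp [ 0.4399 -0.3574  0.1018] psi -80.8 tilt 0.0061 F [-0.7  0.7 -2.4] open 0.0154 grip 30.0 q [-0.78  0.04  1.93  0.    1.17  0.63]
[ 4.416e-01 -3.600e-01  2.900e-02 -8.090e+01] offset [0.0015, 0.0032, 0.0728] twist 0.001
```

Request:
carry_out([
  [0.001,0.002,0.02],
  [0.001,0.002,0.04],
  [0.001,0.002,0.055],
  [0.001,0.002,0.066],
  [0.001,0.002,0.072],
  [0.001,0.002,0.076],
  [0.001,0.002,0.077],
  [0.001,0.002,0.077],
  [0.001,0.002,0.077],
  [0.001,0.002,0.077],
  [0.001,0.002,0.077],
  [0.001,0.002,0.077],
  [0.001,0.002,0.06],
  [0.001,0.002,0.03],
  [0.001,0.002,0],
  [0.001,0.002,-0.03],
  [0.001,0.002,-0.03],
], claw=[1,1,1,1,1,1,1,1,0.2,0.2,0.2,0.2,0.2,0.2,0.2,0.2,0.2], twist=[0,0,0,0,0,0,0,0,0,0,0,0,0,0,0,0,0])

```text
time_s: 26.25
tool_pos: [0.4451, -0.3643, 0.1414]
tool_rot: [0.004, 0.997, 0.079, 0.003]
contact_force: [0.3, -0.5, 0.7]
opening: 0.0384
gripper_force: 0.0
```

```bash
python3 plan.py .434 .010 .12 -68.2
```

```text
t 26.2 tcp [ 0.4451 -0.3643  0.1414] psi -80.9 tilt 0.0101 F [ 0.3 -0.5  0.7] open 0.0384 grip 0.0 q [-0.78  0.01  1.9   0.    1.23  0.63]
[ 4.34e-01  1.00e-02  1.20e-01 -6.82e+01] offset [0.048, -0.3716, 0.0187] twist -0.222
```

Request:
carry_out([
  [0.048,-0.372,0.019],
  [0.048,-0.372,0.019],
  [0.048,-0.372,0.019],
  [0.048,-0.372,0.019],
  [0.048,-0.372,0.019],
  [0.048,-0.372,0.019],
  [0.048,-0.372,0.019],
  [0.048,-0.372,0.019],
  [0.048,-0.372,0.019],
  [0.048,-0.372,0.019],
  [0.048,-0.372,0.019],
  [0.048,-0.372,0.019],
], claw=[-0.2,-0.2,-0.2,-0.2,-0.2,-0.2,-0.2,-0.2,-0.2,-0.2,-0.2,-0.2], twist=[-0.222,-0.222,-0.222,-0.222,-0.222,-0.222,-0.222,-0.222,-0.222,-0.222,-0.222,-0.222])

```text
time_s: 27.45
tool_pos: [0.4313, 0.0119, 0.1165]
tool_rot: [0.0, 0.982, 0.188, -0.0]
contact_force: [0.2, -0.7, 0.3]
opening: 0.0568
gripper_force: 0.0
```

```bash
python3 plan.py .434 .010 .014 -68.2; python3 - <<'E'
from m import *
out=[]
C={n:snap(n) for n in('top','side')}
for n,p in(('top',(.50,-.33,.03)),('side',(.44,.01,.06))):
    c=C[n]; q=np.linalg.inv(c['T'])@np.r_[p,1]; q=c['mtx']@q[:3]; a,b=(q[:2]/q[2]).astype(int)
    out.append(cv2.resize(c['image'][b-50:b+50,a-50:a+50,::-1],(400,400),interpolation=cv2.INTER_CUBIC))
cv2.imwrite('pics/s1.png',np.hstack(out))
print([jaw(cloud(C[n]),np.array([.4416,-.36]),17,.062,.04)[:4] for n in C])
E
```

```text
t 27.4 tcp [0.4313 0.0119 0.1165] psi -68.3 tilt 0.0003 F [ 0.2 -0.7  0.3] open 0.0568 grip 0.0 q [-0.1  -0.3   2.22 -0.    1.23  1.1 ]
[ 4.34e-01  1.00e-02  1.40e-02 -6.82e+01] offset [0.0018, 0.0027, 0.1025] twist -0.002
[(np.float64(0.06602941222349973), 54, array([ 0.4438139 , -0.36365531]), np.float64(-1.415570451694059)), (np.float64(0.06585054194724616), 121, array([ 0.4404656 , -0.36262181]), np.float64(1.785448962272652))]
```

View pics/s1.png

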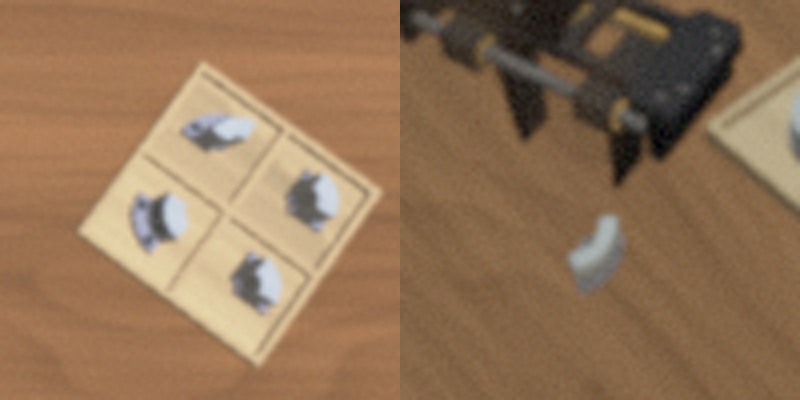

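The tall tray is full: all four noses are upright, with the new one at (258,283). The fingers are above std_jaw at (595,255). Next I grasp it.

Request:
carry_out([
  [0.002,0.003,0.03],
  [0.002,0.003,0.06],
  [0.002,0.003,0.085],
  [0.002,0.003,0.097],
  [0.002,0.003,0.103],
  [0.002,0.003,0.103],
  [0.002,0.003,0.103],
  [0.002,0.003,0.103],
  [0.002,0.003,0.103],
  [0.002,0.003,0.103],
  [0.002,0.003,0.103],
  [0.002,0.003,0.103],
  [0.002,0.003,0.09],
  [0.002,0.003,0.065],
  [0.002,0.003,0.035],
  [0.002,0.003,0],
], claw=[-0.2,-0.2,-0.2,-0.2,-0.2,-0.2,1,1,1,1,1,1,1,1,1,1], twist=[0,0,0,0,0,0,0,0,0,0,0,0,0,0,0,0])

```text
time_s: 29.15
tool_pos: [0.4332, 0.011, 0.1175]
tool_rot: [-0.0, 0.982, 0.189, -0.001]
contact_force: [0.6, -1.2, -0.5]
opening: 0.011
gripper_force: 27.9
```

```bash
python3 plan.py .671 -.054 .12 -39.8
```

```text
t 29.1 tcp [0.4332 0.011  0.1175] psi -68.2 tilt 0.0020 F [ 0.6 -1.2 -0.5] open 0.0110 grip 27.9 q [-0.1  -0.3   2.21 -0.    1.23  1.09]
[  0.671  -0.054   0.12  -39.8  ] offset [0.1966, 0.1488, -0.003] twist -0.495
```

Request:
carry_out([
  [0.008,0.006,-0.01],
  [0.025,0.019,-0.015],
  [0.045,0.034,-0.015],
  [0.067,0.051,-0.015],
  [0.09,0.068,-0.015],
  [0.113,0.086,-0.015],
  [0.136,0.103,-0.015],
  [0.158,0.12,-0.015],
  [0.177,0.134,-0.015],
  [0.19,0.144,-0.01],
  [0.197,0.149,0],
  [0.197,0.149,0.015],
  [0.197,0.149,0.03],
  [0.197,0.149,0.03],
], claw=[1,1,1,1,1,1,1,1,1,1,1,1,1,1], twist=[0,-0.05,-0.1,-0.15,-0.2,-0.25,-0.3,-0.36,-0.42,-0.47,-0.495,-0.495,-0.495,-0.495])

```text
time_s: 30.55
tool_pos: [0.669, -0.0535, 0.0818]
tool_rot: [-0.002, 0.906, 0.424, -0.003]
contact_force: [-0.0, 0.4, -1.8]
opening: 0.0111
gripper_force: 27.9
```

```bash
python3 plan.py .671 -.054 .021 -39.8
```

```text
t 30.6 tcp [ 0.669  -0.0535  0.0818] psi -39.8 tilt 0.0080 F [-0.   0.4 -1.8] open 0.0111 grip 27.9 q [-0.16  0.28  1.7  -0.    1.17  0.54]
[ 6.71e-01 -5.40e-02  2.10e-02 -3.98e+01] offset [0.0011, 0.0023, 0.0608] twist -0.001
```

Request:
carry_out([
  [0.001,0.001,0.015],
  [0.001,0.001,0.03],
  [0.001,0.001,0.045],
  [0.001,0.001,0.055],
  [0.001,0.001,0.061],
  [0.001,0.001,0.064],
  [0.001,0.001,0.065],
  [0.001,0.001,0.065],
  [0.001,0.001,0.065],
  [0.001,0.001,0.065],
  [0.001,0.001,0.065],
  [0.001,0.001,0.065],
  [0.001,0.001,0.05],
  [0.001,0.001,0.02],
  [0.001,0.001,-0.02],
  [0.001,0.001,-0.06],
  [0.001,0.001,-0.1],
  [0.001,0.001,-0.1],
], claw=[1,1,1,1,1,1,1,1,0.4,0.4,0.4,0.4,0.4,0.4,0.4,0.4,0.4,0.4], twist=[0,0,0,0,0,0,0,0,0,0,0,0,0,0,0,0,0,0])

```text
time_s: 32.35
tool_pos: [0.6781, -0.0546, 0.197]
tool_rot: [0.004, 0.906, 0.424, 0.006]
contact_force: [-0.0, 0.5, 0.3]
opening: 0.0287
gripper_force: 0.0
```

```bash
python3 plan.py .4 .2 .25 -20
```

```text
t 32.4 tcp [ 0.6781 -0.0546  0.197 ] psi -39.8 tilt 0.0151 F [-0.   0.5  0.3] open 0.0287 grip 0.0 q [-0.16  0.19  1.61  0.    1.33  0.54]
[  0.4    0.2    0.25 -20.  ] offset [0.0179, -0.3759, -0.0577] twist -0.346
```

Request:
carry_out([
  [0,0,-0.04],
  [0.018,-0.376,-0.058],
  [0.018,-0.376,-0.058],
  [0.018,-0.376,-0.058],
  [0.018,-0.376,-0.058],
  [0.018,-0.376,-0.058],
  [0.018,-0.376,-0.058],
  [0.018,-0.376,-0.058],
  [0.018,-0.376,-0.058],
  [0.018,-0.376,-0.058],
  [0.018,-0.376,-0.058],
  [0.018,-0.376,-0.058],
], claw=[0.4,0.4,0.4,0.4,0.4,0.4,0.4,0.4,0.4,0.4,0.4,0.4], twist=[0,0,0,0,0,0,0,0,0,0,0,0])

```text
time_s: 33.55
tool_pos: [0.3972, 0.2001, 0.2448]
tool_rot: [0.0, 0.906, 0.424, 0.0]
contact_force: [-0.1, -0.3, -0.3]
opening: 0.0286
gripper_force: 0.0
```

```bash
python3 - <<'E'
from m import *
C={n:snap(n) for n in('top','side')}
cv2.imwrite('pics/end.png',cv2.resize(C['top']['image'][110:290,90:430,::-1],(800,424),interpolation=cv2.INTER_CUBIC))
print([jaw(cloud(C[n]),np.array([.671,-.054]),27,.026,.035)[:4] for n in C])
E
```

```text
[(np.float64(0.03194865554471762), 46, array([ 0.67713   , -0.05377093]), np.float64(-0.648717028478185)), (np.float64(0.03151878475500621), 69, array([ 0.67552403, -0.05708054]), np.float64(-0.6887651105451493))]
```

View pics/end.png

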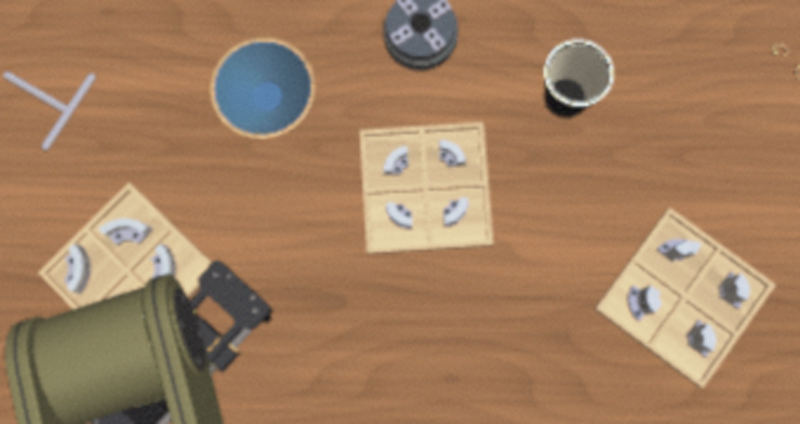

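The std tray is full, with the new jaw at (452,153) and its top at 32 mm. The wide and tall trays are also full, and the bowl and cup have not moved.

```bash
python3 -c "
from cell import ctrl
print(ctrl.hand_in())"
```

```text
the job is handed in; nothing more can be done
None
```

All five jaws stand flat and released in their bays, the bowl and cup look undisturbed in the last picture, and the job is handed in at about 34 s; the hand-in gave no verdict.

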